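Move the slim battery pack from the charger to the cold-light source

ROBOT

A 7-joint arm with a two-finger parallel gripper is mounted at the origin on the work surface. World frame = base frame: x ahead of the robot, y to its left, z up, the work surface at z = 0. Lengths are in m, angles in degrees, forces in N, time in s.
With the tool pointing down it reaches from about 0.4 to 0.875 m from the base axis. Payload 6.5 kg.
Tool frame: the origin (TCP) lies at the very end of the fingers, on their centre line; the grasp point (between the pads) lies 19 mm behind it; x points along the fingers, y is the direction in which the jaws open and shut, and the axes are right-handed (so a half turn about x gives the same grasp; the last joint's range is limited). The gripper opens to 85 mm and grips with 20 to 120 N. Pads are 22 mm wide; open, the fingers measure 114 mm over their backs; the gripper's body (76 mm by 85 mm) begins 54 mm behind the grasp point. The pads swing forward as they close: fully open they stand 13 mm farther back than shut.
Start: joints at [-74.095, 30.733, -0.252, 88.115, 0.149, 61.152, -4.079], TCP at [0.219, 0.612, 0.231] pointing down, gripper open.
Joint ranges: [-154.64, 154.64], [-21.42, 123.67], [-72.66, 72.17], [13.99, 137.28], [-74.86, 254.86], [10.95, 109.41], [-158.01, 158.01]. Speed limits (degrees/s): [136.94, 136.94, 180, 180, 180, 180, 180].

INTERFACE

Orientations are given as [roll, pitch, yaw] about the fixed x, y, z axes, in that order (R = Rz(yaw) Ry(pitch) Rx(roll)).
In Python, from plant import arm gives the robot as it stands.
- The arm moves only by the tool servo_tool, never from a script. Its arguments are lists of equal length, an entry for each row: "offset": the shift along the tool's x, y, z scaled (see below), a list of three; "rot": the turn, a rotation vector about the tool's x, y, z scaled (see below), a list of three; "jaw": the opening, from -1 (shut) to 1 (fully open), so that 0 is half open. A call has 1 to 10 rows; each row is the pose to reach, as a shift and turn from the pose commanded when the call began, along the tool's axes at that moment; what a row does not reach only later rows make up. The controller multiplies each number of a shift by 500 mm and each number of a turn by 45 degrees. A row lasts 1/8 s, in which the tool goes at most 62.5 mm and 10.7 degrees, less where a joint would pass 70% of its speed; a pose out of reach is approached as far as the arm can. A call with a number of a shift or a turn outside -1 to 1 is refused whole. A call with a gripper value outside its range is refused whole. The fingers move at their own pace and stop on an object; "force" is the grip in N (left out, the last holds). Time passes only in rows, so rows that repeat a pose let the fingers close. It gives the time, the measured TCP pose, the force and the opening at its end, in the units of the state.
- arm.get_state(): the state, without advancing time (a new reading comes with each control period).
- arm.get_image(name): name is "scene" or "side" or "wrist"; returns (picture, depth): 420x560x3 uint8, red, green, blue; 420x560 float32, m along the optical axis (not along the pixel's ray), 0 where there is no reading.
- arm.get_calibration(name): a dict with "fx", "fy", "cx", "cy" (pixels), "dist_coeffs" ([k1, k2, p1, p2, k3] as OpenCV has them; the pictures are not rectified), "xyz" and "attitude" of the camera in the world; the wrist camera has in their place "tool_from_camera" (4x4, takes a point from camera to tool coordinates, whose origin is the TCP and whose axes are the tool frame's). Camera axes: x right, y down, z forward; pixel columns grow to the right and rows downward; lengths in m; the calibration is good to about 2 mm. A picture is of the moment at which its call begins: read the wrist's pose just before it. get_calibration takes no time and is no camera call.
- arm.finish_job(): hands the job in, once; it reports no verdict.
The state is a dict: "clock": time; "q": joint angles; "joint_vel": joint speeds; "tau": joint torques, N m; "tcp_pos": TCP position; "ee_rot": TCP orientation; "force": force on the tool from outside, world axes, zero at the start; "torque": the same for the moment, N m; "opening": finger opening in m.
Only numpy, scipy, OpenCV 4.12 (cv2) and the standard library are available. Lean on these libraries where they do the work, as an engineer would, in place of code of your own. Each camera call takes 0.05 s, during which the arm holds its last target. There are 200 camera calls.

TASK

Press the release button of the charger bay that holds the slim battery pack, so that the pack pops loose, and slide it out. Set it down upright on the free bench to change your grip, since its ends are not free in the lamp, then slide it nose first into the dovetail of the lamp's battery bracket, fully home until the catch clicks up behind it, and let go. Leave the two tall packs latched in the charger and everything else on the bench where it stands.

Things in the scene. Friction and masses are not known exactly. Their poses are not given: they have to be found in the camera images.
- slim_pack_centre (a point): Centre (half-way up) of the slim battery pack, latched in one of the charger's 3 bays: black box 64 long (x) x 40 wide (y), 40 high in all, 0.18 kg. x points along it to the nose (brass contacts), z up. Body 30 high on a 10 high tongue. Packs beside it are as close as 8 mm, so in the charger it is taken by its ends (64 apart); its long sides are 40 apart. Four thumb ribs mark the tail's top.
- slim_pack_tongue (a point): Middle of the flat underside of the slim pack's grey dovetail tongue, on which the pack stands; 20 below and 12 ahead (x) of the pack's centre. The tongue lies under the front 40 mm only (-8 to +32 mm from the pack's centre), is 26 wide at its foot, narrower above, 10 high. The pack stands steady on it. The bench 0.43 m straight ahead of the robot is always free, 75 mm to either side.
- tall_pack_1_centre (a point): Centre of one of the two tall packs: same as the slim one but 56 high (46 body). Stays latched in the charger.
- tall_pack_2_centre (a point): Centre of the other tall pack. Stays latched in the charger.
- charger: Grey 3-bay charger, 128 x 164. Origin on the bench under the middle bay's pack place; packs slide in along +x, out along -x (to the robot). Bays at y = -48, 0, +48; which pack is where varies. Deck 22 high, x -38 to 36; rails on it 8.5 high, x -30 to 32. Head, x 34 to 90, 34 high. Latched pack: centre at x = -2, on the deck. Once popped, slide it out until its centre is past x = -65, then lift.
- button_a (a point): Top of the release button of the bay at y = -48: grey pad 22 (x) x 30 (y) on the charger's head, 73 mm beyond its bay's middle, top 43 above the bench. Pressed down 7 mm (its stop; 3 to 7 N) and kept down half a second, it drops the catch and a spring pops that bay's pack about 12 mm towards -x, past the catch; then let go. The pack stays in its rails; sliding it out takes a few N.
- button_b (a point): The same button of the middle bay (y = 0).
- button_c (a point): The same button of the bay at y = +48.
- lamp: Cold-light source: white box 120 x 150, 72 high (x 34 to 154), with a battery bracket at its back. Origin on the bench under a home pack's centre; the pack slides in along +x, nose first. Bracket deck 14 above the bench, x -60 to 34, y +-46; two dovetail rails on it, x -30 to 32, 8.5 high, 2 clearance each side of the tongue. The wall at x = 34 leaves no finger room at the nose.
- lamp_mouth (a point): Middle of the flared mouth's outer end on the bracket's deck (lamp x = -44): 44 between the flare's tips, narrowing to the rails at x = -30. Start with the tongue's front on the deck just before it (pack centre at lamp x = -80). Between the rails, lamp x -29 to -10, the tongue rides over a sprung ramp 5 high (a few N along x); past it the catch springs up behind the tongue.
- lamp_home (a point): Where the slim pack's centre is when home in the lamp: 34 above the bench, axes as the lamp's. The catch leaves it about 2 mm of play either way along x; the nose stops at the wall at x = +2.
- lamp_catch (a joint): Catch of the lamp's bracket with its button at the left front of the bracket (x = -10, y = +35 mm in the lamp's frame): 0 m = up (its rest; locked when the pack is home), 0.005 to 0.007 = pushed down, as while the tongue is passing over it.
- lamp_button (a point): Top of the lamp's own release button, at the left front of its bracket; only for taking a pack out again. 18 x 22, 9 above the deck.
- objective_case_centre (a point): Bystander: grey screw-top objective case, 41 mm diameter, 54 high, standing between charger and lamp at the far side (point half-way up)
- screwdriver_mid (a point): Bystander: screwdriver, 150 long, 30 thick at most, lying lengthwise between charger and lamp (point at its middle)
- tip_box_centre (a point): Bystander: white pipette-tip box, 92 x 64, 42 high, at the left
- slide_box_centre (a point): Bystander: wooden slide box, 86 x 85, 26 high, at the right
- mug_centre (a point): Bystander: white mug, 76 mm diameter, 90 high, at the far left
- petri_centre (a point): Bystander: glass dish, 90 mm diameter, 15 high, at the far right
- wash_bottle_centre (a point): Bystander: white bottle, 56 mm diameter, 130 high, near right
There are look-alikes about, which are no part of the job. Leave any red look-alike of the part that bears slim_pack_centre alone.

How it is judged:
By the outcome, as a careful person would: the job done as asked, in the order asked, and still so for the second after the job is handed in, with the robot touching nothing.
It also fails if it takes over 67 s, if anything falls off the work surface, if the arm or the gripper's body presses on something with over 40 N, if the wrist force passes 120 N, or if a joint passes its speed limit or range.

## Working session

There is one attempt and no reset: what is moved stays moved. The work goes in short steps, Python scripts to look and compute and a tool call to move; the robot and the scene stay as the last step left them, time stands still between calls to the robot, and variables do not carry over. Pictures are saved under pics/ and viewed, about 8 in all and at most 12, crops included, and the job is handed in when it is done.

Besides the shell and the picture viewer there is one more tool, called after "Call:" as name(argument=value, ...), one argument or row to a line, values as JSON. servo_tool: Moves the arm, as the interface text tells. Its arguments: {"type":"object","properties":{"offset":{"type":"array","items":{"type":"array","items":{"type":"number"}}},"rot":{"type":"array","items":{"type":"array","items":{"type":"number"}}},"jaw":{"type":"array","items":{"type":"number"}},"force":{"type":"number"}},"required":["offset","rot","jaw"]}

```bash
ls; mkdir -p pics; cat > h.py <<'E'
import numpy as np, cv2
from plant import arm
from scipy.spatial.transform import Rotation as R
def cal(n):
    c=arm.get_calibration(n); K=np.array([[c['fx'],0,c['cx']],[0,c['fy'],c['cy']],[0,0,1.]]); return c,K,np.array(c['dist_coeffs'],float)
def pose(n,st=None):
    c,K,d=cal(n)
    if n=='wrist':
        T=np.eye(4);T[:3,:3]=R.from_euler('xyz',st['ee_rot'],degrees=True).as_matrix();T[:3,3]=st['tcp_pos']
        M=T@np.array(c['tool_from_camera']);return M[:3,:3],M[:3,3]
    return R.from_euler('xyz',c['attitude'],degrees=True).as_matrix(),np.array(c['xyz'])
def shot(n,name):
    st=arm.get_state();im,dp=arm.get_image(n);cv2.imwrite(f'pics/{name}.png',im[:,:,::-1]);np.savez(f'pics/{name}.npz',d=dp,R=pose(n,st)[0],t=pose(n,st)[1]);return im,dp
def rays(n,name,uv):
    c,K,d=cal(n);z=np.load(f'pics/{name}.npz')
    p=cv2.undistortPoints(np.array(uv,float).reshape(-1,1,2),K,d)[:,0]
    return z['t'],np.c_[p,np.ones(len(p))]@z['R'].T
def plane(n,name,uv,h):
    o,r=rays(n,name,uv);return o+r*((h-o[2])/r[:,2])[:,None]
def cloud(n,name):
    z=np.load(f'pics/{name}.npz');H,W=z['d'].shape
    uv=np.stack(np.meshgrid(np.arange(W),np.arange(H)),-1).reshape(-1,2)
    o,r=rays(n,name,uv);return (o+r*z['d'].reshape(-1,1)).reshape(H,W,3),z['d']>0
E
python3 - <<'E'
from h import *
print(arm.get_state())
for n in('scene','side','wrist'):
    print(n,arm.get_calibration(n)); shot(n,n+'0')
E
```

```text
pics
{'clock': 0.0, 'q': array([-74.09604146,  30.77897487,  -0.25506457,  88.16993695,
         0.14763753,  61.1523137 ,  -4.07856622]), 'joint_vel': array([-0.14730535,  0.04456392, -0.00579529, -0.03802245,  0.01848305,
       -0.02870931,  0.03072988]), 'tau': array([ 2.62498561e-04, -5.83414364e+01,  1.04913756e+00, -2.59105414e+01,
        1.25236713e-02,  9.59667232e-03,  2.06129641e-06]), 'tcp_pos': array([0.21886975, 0.6113722 , 0.23040143]), 'ee_rot': array([ -86.67805065,   89.89909752, -106.3699754 ]), 'force': array([0.27913399, 0.13620824, 0.5407712 ]), 'torque': array([0.03306581, 0.02840108, 0.0238941 ]), 'opening': 0.08554379688996445}
scene {'fx': 541.0414423880347, 'fy': 541.0414423880347, 'cx': 276.293567244279, 'cy': 199.48173990088432, 'dist_coeffs': array([-0.14361289,  0.        ,  0.        ,  0.        ,  0.        ]), 'xyz': array([1.48638653, 0.57147421, 1.01648612]), 'attitude': array([-130.64174111,    1.18432582,  119.62525452])}
side {'fx': 487.04871500361264, 'fy': 487.04871500361264, 'cx': 277.44977422731233, 'cy': 214.28987414413288, 'dist_coeffs': array([0.03185272, 0.        , 0.        , 0.        , 0.        ]), 'xyz': array([ 0.16721925, -0.93175291,  0.89988844]), 'attitude': array([-129.31210272,   -0.3056488 ,  -21.6576057 ])}
wrist {'fx': 346.02048192820484, 'fy': 346.02048192820484, 'cx': 283.46817215107404, 'cy': 208.5402612349141, 'dist_coeffs': array([0.01767651, 0.        , 0.        , 0.        , 0.        ]), 'tool_from_camera': array([[-8.13433793e-04, -3.15734519e-01,  9.48847223e-01,
        -1.41629558e-01],
       [ 9.99999669e-01, -2.53952842e-04,  7.72781780e-04,
        -7.05686262e-05],
       [-3.03143464e-06,  9.48847537e-01,  3.15734621e-01,
        -8.19250511e-02],
       [ 0.00000000e+00,  0.00000000e+00,  0.00000000e+00,
         1.00000000e+00]])}
```

View pics/scene0.png

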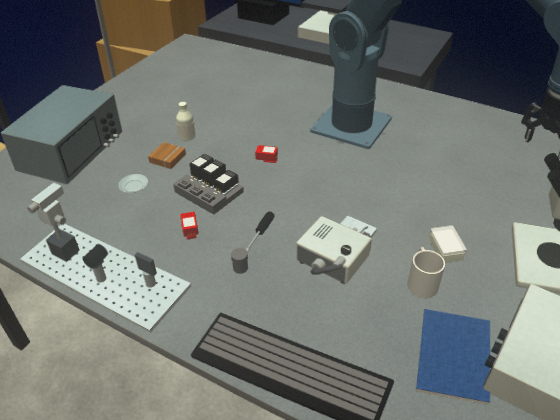

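View pics/side0.png

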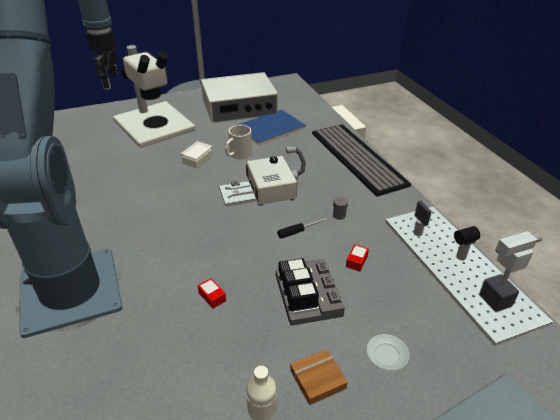

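Charger at scene (208,183) / side (308,290), lamp at scene (335,245) / side (262,185). Red look-alikes are at side (212,292) and (357,257). I'll zoom in on the charger and lamp.

```bash
python3 - <<'E'
from h import *
a=cv2.imread('pics/scene0.png');b=cv2.imread('pics/side0.png')
f=lambda im,u,v,w,h:cv2.resize(im[v:v+h,u:u+w],(400,300),interpolation=cv2.INTER_CUBIC)
cv2.imwrite('pics/mz.png',np.vstack([np.hstack([f(a,165,140,88,66),f(b,260,248,100,75)]),np.hstack([f(a,290,205,100,75),f(b,210,145,100,75)])]))
for n,uvs in(('scene',[(208,183),(200,160),(212,166),(228,178),(335,235)]),('side',[(308,290),(295,265),(298,274),(303,290),(270,175),(237,193)])):
    P,ok=cloud(n,n+'0')
    for u,v in uvs: print(n,u,v,P[v,u].round(3))
P,ok=cloud('side','side0')
# height bands for charger/lamp
for nm,(u0,v0,u1,v1) in dict(ch=(265,250,350,330),lamp=(212,150,310,210)).items():
    q=P[v0:v1,u0:u1].reshape(-1,3); q=q[(q[:,2]>0.008)&(q[:,2]<.15)]
    print(nm,np.histogram(q[:,2],bins=np.arange(0,.12,.004))[0], q.min(0),q.max(0))
E
```

```text
scene 208 183 [ 0.535 -0.221  0.037]
scene 200 160 [ 0.5   -0.268  0.082]
scene 212 166 [ 0.508 -0.221  0.081]
scene 228 178 [ 0.515 -0.162  0.064]
scene 335 235 [0.588 0.206 0.071]
side 308 290 [ 0.509 -0.27   0.074]
side 295 265 [ 0.518 -0.176  0.061]
side 298 274 [ 0.505 -0.222  0.079]
side 303 290 [ 0.497 -0.269  0.077]
side 270 175 [ 0.167 -0.932  0.9  ]
side 237 193 [0.492 0.203 0.02 ]
ch [  0   0  96  90 147 281  90 216 586 155 270  79  42  53  89 240  73  69
 205 546  38   0   0   0   0   0   0   0   0] [ 0.45558708 -0.31649493  0.0080065 ] [ 0.66995688 -0.13674281  0.0816003 ]
lamp [  0   0 178 348 194 155  78  83  68  63  63  73  70  81  76  74 126 696
 313  19  36  13  17  18  14   3   0   0   0] [0.44576229 0.12492916 0.00800997] [0.72026244 0.46200177 0.10141856]
```

View pics/mz.png

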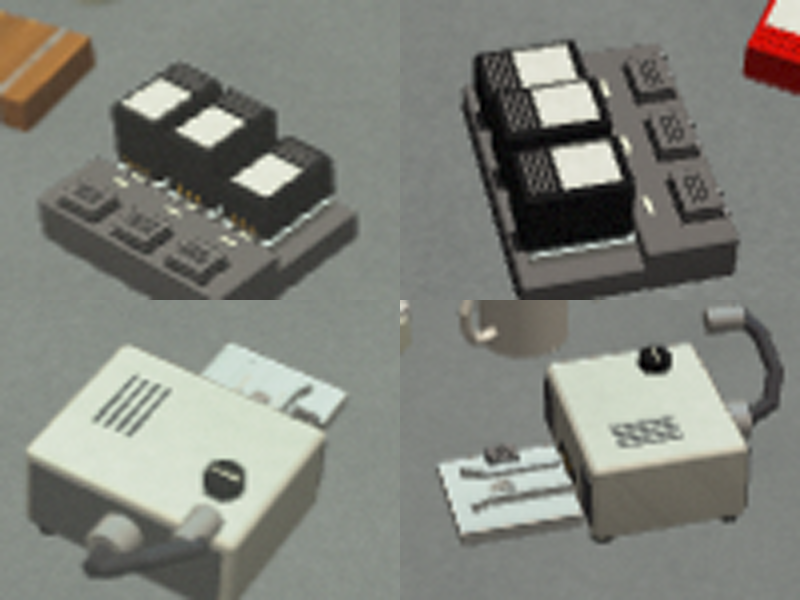

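The slim pack (lower, top z≈62 mm) is in the +y bay (c, y≈-0.165), with the two tall ones (top ≈78 mm) in the other bays. Next I'll estimate both poses from the clouds.

```bash
cat > fit.py <<'E'
from h import *
def band(n,name,lo,hi,box):
    P,ok=cloud(n,name);q=P[ok];x0,x1,y0,y1=box
    return q[(q[:,2]>lo)&(q[:,2]<hi)&(q[:,0]>x0)&(q[:,0]<x1)&(q[:,1]>y0)&(q[:,1]<y1)]
def rect(q):
    r=cv2.minAreaRect((q[:,:2]*1000).astype(np.float32));return np.round(r[0],1),np.round(r[1],1),round(r[2],1)
E
python3 - <<'E'
from fit import *
ch=(.42,.7,-.36,-.1);lp=(.4,.75,.1,.35)
for n in('scene','side'):
    for nm,lo,hi,b in(('head',.031,.037,ch),('slim',.058,.0655,ch),('tall',.074,.083,ch),('deck',.010,.018,lp),('lamptop',.066,.077,lp)):
        q=band(n,n+'0',lo,hi,b)
        # largest cluster by rasterising 2mm
        print(n,nm,len(q), rect(q) if len(q)>5 else '', q.mean(0).round(4))
E
```

```text
scene head 506 (array([ 595.6, -229.1]), array([201.6, 171.4]), 3.6) [ 0.5669 -0.2207  0.0341]
scene slim 288 (array([ 506. , -217.3]), array([137.2,  67.3]), 81.2) [ 0.5158 -0.188   0.0619]
scene tall 393 (array([ 502.8, -242.8]), array([92.8, 67.8]), 81.6) [ 0.5041 -0.2416  0.0783]
scene deck 367 (array([559.6, 218.1]), array([145.7, 217.8]), 83.8) [0.5172 0.2266 0.0143]
scene lamptop 1958 (array([630.6, 207.7]), array([148.4, 178.1]), 83.8) [0.6075 0.21   0.0717]
side head 797 (array([ 581.4, -232.4]), array([167. , 236.7]), 89.7) [ 0.5656 -0.2426  0.0338]
side slim 341 (array([ 503.7, -221.2]), array([138.7,  64.2]), 80.5) [ 0.5054 -0.1971  0.0615]
side tall 736 (array([ 500. , -245.2]), array([90. , 63.5]), 80.1) [ 0.4991 -0.2479  0.0774]
side deck 515 (array([555.4, 199. ]), array([129. , 216.4]), 83.6) [0.5085 0.2006 0.0137]
side lamptop 1102 (array([630.1, 204.3]), array([155.7, 176.4]), 84.2) [0.6015 0.2004 0.0709]
```

```bash
cat >> h.py <<'E'
def mv(pos,ydir_deg):
    """numbers for a call: to TCP pos, tool down, tool y at ydir_deg in world"""
    s=arm.get_state();A=R.from_euler('xyz',s['ee_rot'],degrees=True).as_matrix()
    a=np.radians(ydir_deg);y=np.array([np.cos(a),np.sin(a),0]);x=np.array([0,0,-1.]);B=np.c_[x,y,np.cross(x,y)]
    return (A.T@(np.array(pos)-s['tcp_pos'])/.5).round(4),(R.from_matrix(A.T@B).as_rotvec(degrees=True)/45).round(4)
E
python3 - <<'E'
from h import *
s=arm.get_state();print(R.from_euler('xyz',s['ee_rot'],degrees=True).as_matrix().round(3))
for y in (81,-99): print(mv((.50,-.19,.26),y))
E
```

```text
[[-0.     0.337  0.941]
 [-0.001  0.941 -0.337]
 [-1.    -0.001  0.   ]]
(array([-0.0569, -1.3198,  1.0695]), array([-2.377e-01, -1.000e-04,  1.700e-03]))
(array([-0.0569, -1.3198,  1.0695]), array([3.7622e+00, 2.6000e-03, 1.0000e-04]))
```

```bash
python3 - <<'E'
from h import *
print(mv((.49,.21,.27),84))
E
```

```text
(array([-0.078 , -0.5734,  0.781 ]), array([-3.044e-01, -1.000e-04,  1.700e-03]))
```

Call:
servo_tool(
  offset=[
    [-0.078, -0.573, 0.781],
    [-0.078, -0.573, 0.781],
    [-0.078, -0.573, 0.781],
    [-0.078, -0.573, 0.781],
    [-0.078, -0.573, 0.781],
    [-0.078, -0.573, 0.781],
    [-0.078, -0.573, 0.781],
    [-0.078, -0.573, 0.781],
    [-0.078, -0.573, 0.781],
    [-0.078, -0.573, 0.781],
  ],
  rot=[
    [-0.304, 0, 0],
    [-0.304, 0, 0],
    [-0.304, 0, 0],
    [-0.304, 0, 0],
    [-0.304, 0, 0],
    [-0.304, 0, 0],
    [-0.304, 0, 0],
    [-0.304, 0, 0],
    [-0.304, 0, 0],
    [-0.304, 0, 0],
  ],
  jaw=[1, 1, 1, 1, 1, 1, 1, 1, 1, 1],
)

```text
clock: 1.4
tcp_pos: [0.4896, 0.2112, 0.27]
ee_rot: [164.6, 90.0, 158.6]
force: [0.0, 1.0, -0.1]
opening: 0.0852
```

```bash
python3 - <<'E'
from h import *
shot('wrist','wl'); print(arm.get_state()['tcp_pos'],arm.get_state()['ee_rot'],arm.get_state()['clock']); print(mv((.49,-.2,.25),81))
E
```

```text
[0.48928518 0.21189969 0.27000431] [161.87876897  89.94311686 155.97247971] 1.45
(array([ 0.0397, -0.8193,  0.0862]), array([ 0.0687, -0.0012, -0.0004]))
```

View pics/wl.png

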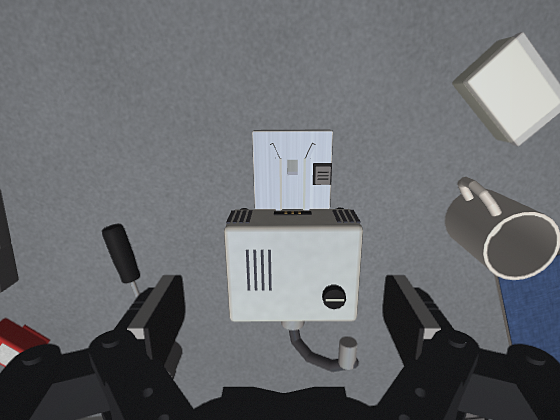

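The lamp bracket is at wrist (253–333, 130–210) and the lamp top at (228–360, 226–320). Sending the arm to the charger while I fit these.

Call:
servo_tool(
  offset=[
    [0.04, -0.819, 0.086],
    [0.04, -0.819, 0.086],
    [0.04, -0.819, 0.086],
    [0.04, -0.819, 0.086],
    [0.04, -0.819, 0.086],
    [0.04, -0.819, 0.086],
    [0.04, -0.819, 0.086],
    [0.04, -0.819, 0.086],
    [0.04, -0.819, 0.086],
  ],
  rot=[
    [0.069, 0, 0],
    [0.069, 0, 0],
    [0.069, 0, 0],
    [0.069, 0, 0],
    [0.069, 0, 0],
    [0.069, 0, 0],
    [0.069, 0, 0],
    [0.069, 0, 0],
    [0.069, 0, 0],
  ],
  jaw=[-1, -1, -1, -1, -1, -1, -1, -1, -1],
)

```text
clock: 2.58
tcp_pos: [0.4905, -0.1988, 0.25]
ee_rot: [116.0, 89.9, 107.0]
force: [-0.6, -0.6, -0.0]
opening: -0.0
```

```bash
python3 - <<'E'
from h import *
shot('wrist','wc'); s=arm.get_state();print(s['tcp_pos'],s['ee_rot'],s['clock'],s['opening'])
im=cv2.imread('pics/wl.png');g=im.min(2).astype(float)
def edge(a,th): # first/last crossings subpixel
    i=np.where(a>th)[0];i0,i1=i[0],i[-1]
    return i0-(a[i0]-th)/(a[i0]-a[i0-1]), i1+(a[i1]-th)/(a[i1]-a[i1+1])
print(g[170,245:262],g[120:140,300])
def fit(rows,c0,c1,th,h):
    L=[];Rr=[]
    for v in rows:
        a,b=edge(g[v,c0:c1],th);L.append((a+c0,v));Rr.append((b+c0,v))
    out=[]
    for E in(L,Rr):
        P=plane('wrist','wl',E,h);vx,vy,x,y=cv2.fitLine((P[:,:2]*1000).astype(np.float32),cv2.DIST_HUBER,0,.01,.01).ravel()
        if vx<0: vx,vy=-vx,-vy
        out.append((np.degrees(np.arctan2(vy,vx)),x,y))
    return out
for nm,a in(('deck',fit(range(136,160),240,345,150,.014)),('top',fit(range(235,312),215,372,150,.072))):
    print(nm,np.round(a,2)); t=np.radians((a[0][0]+a[1][0])/2);n=np.array([-np.sin(t),np.cos(t)])
    o=[n@np.array(k[1:]) for k in a];print('width',o[0]-o[1],'mid',np.mean(o),np.degrees(t))
cols=np.r_[260:326];E=[]
for u in cols:
    a=g[115:150,u];i=np.where(a>150)[0][0];E.append((u,115+i-(a[i]-150)/(a[i]-a[i-1])))
P=plane('wrist','wl',E,.014);vx,vy,x,y=cv2.fitLine((P[:,:2]*1000).astype(np.float32),cv2.DIST_HUBER,0,.01,.01).ravel();print('front edge',np.degrees(np.arctan2(vy,vx)),x,y)
print('rail tips',plane('wrist','wl',[(271,143),(315,142.5)],.0225).round(4),'btn',plane('wrist','wl',[(322,174)],.023).round(4))
E=[]
for u in range(240,350):
    a=g[300:340,u];i=np.where(a>150)[0][-1];E.append((u,300+i))
P=plane('wrist','wl',E,.072);vx,vy,x,y=cv2.fitLine((P[:,:2]*1000).astype(np.float32),cv2.DIST_HUBER,0,.01,.01).ravel();print('far edge',np.degrees(np.arctan2(vy,vx)),x,y)
E
```

```text
[ 0.49056257 -0.19864167  0.25008474] [110.54622167  89.92971898 101.63061357] 2.625 -0.00018879537565350685
[122. 126. 125. 124. 119. 118. 117. 113. 126. 188. 179. 176. 181. 180.
 184. 187. 184.] [120. 122. 122. 123. 121. 120. 120. 121. 124. 108.  63. 184. 198. 192.
 192. 192. 192. 191. 192. 192.]
deck [[ -6.51 462.85 178.84]
 [ -4.31 472.29 268.68]]
width -90.336624 mid 266.84668 -5.40984
top [[ -5.69 589.16 138.52]
 [ -5.7  594.54 284.04]]
width -145.32796 mid 268.98727 -5.6969485
front edge 84.13477 447.62994 213.2079
rail tips [[0.4588 0.201  0.0225]
 [0.4634 0.2498 0.0225]] btn [[0.4998 0.255  0.023 ]]
far edge 84.014565 657.61206 214.28755
```

View pics/wc.png

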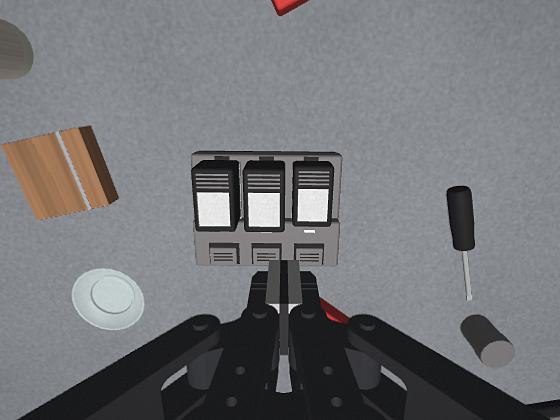

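The charger is at wrist (192–341, 152–266), with buttons at (224,254), (266,254), (309,254). The slim pack's label is at (313,207), in line with button c. Next I'll measure the label rectangles, outline and buttons.

```bash
python3 - <<'E'
from h import *
im=cv2.imread('pics/wc.png');g=cv2.cvtColor(im,cv2.COLOR_BGR2GRAY).astype(float)
m=(g>170).astype(np.uint8);m[:150]=0;m[240:]=0;m[:,:185]=0;m[:,345:]=0
cs,_=cv2.findContours(m,cv2.RETR_EXTERNAL,cv2.CHAIN_APPROX_NONE)
for c in cs:
    if cv2.contourArea(c)<300: continue
    c=c[:,0].astype(float);h=.062 if c[:,0].mean()>290 else .078
    P=plane('wrist','wc',c,h);print('label',c.mean(0).round(1),cv2.minAreaRect((P[:,:2]*1000).astype(np.float32)))
print(g[245,185:202].round(),g[245,330:350].round(),g[255:275,250].round(),g[254,285:345].round(),g[236:266,309].round())
def line(E,h,nm):
    P=plane('wrist','wc',E,h);vx,vy,x,y=cv2.fitLine((P[:,:2]*1000).astype(np.float32),cv2.DIST_HUBER,0,.01,.01).ravel();print(nm,round(float(np.degrees(np.arctan2(vy,vx))),2),x,y)
gx=cv2.Sobel(cv2.GaussianBlur(g,(0,0),1),cv2.CV_64F,1,0);gy=cv2.Sobel(cv2.GaussianBlur(g,(0,0),1),cv2.CV_64F,0,1)
line([(188+np.argmax(abs(gx[v,188:201])),v) for v in range(226,262)],.034,'headL')
line([(332+np.argmax(abs(gx[v,332:346])),v) for v in range(226,262)],.034,'headR')
line([(u,258+np.argmax(abs(gy[258:272,u]))) for u in range(205,245)],.034,'far')
line([(u,146+np.argmax(abs(gy[146:158,u]))) for u in range(200,335)],.022,'near')
print('btn',plane('wrist','wc',[(224,254),(266.5,254),(308.5,254)],.043).round(4))
E
```

```text
label [263.8 209. ] ((510.930908203125, -220.7562255859375), (29.53888702392578, 33.287261962890625), 80.99720001220703)
label [213.2 208.7] ((502.84552001953125, -268.0104675292969), (29.754779815673828, 33.17696762084961), 79.42461395263672)
label [312.3 204.4] ((518.508544921875, -173.31814575195312), (29.415157318115234, 32.55329895019531), 81.01362609863281)
[140. 140. 142. 141. 141. 143. 145. 146. 147. 141. 121. 128. 132. 131.
 130. 131. 130.] [131. 131. 131. 132. 131. 131. 134. 110.  80. 149. 138. 142. 143. 143.
 144. 141. 141. 143. 147. 146.] [134. 133. 134. 133. 133. 134. 133. 132. 132. 131. 119. 148. 144. 142.
 147. 148. 147. 140. 134. 134.] [130. 131. 130. 130. 130. 130. 131. 134. 144.  30.  40. 123. 140. 135.
 137.  49.  53.  54.  52.  54.  54.  54.  54.  54.  54.  28.  30.  29.
  30.  30.  30.  29.  27.  26. 138. 135. 139.  82.  52. 140. 132. 130.
 131. 130. 131. 130. 130. 130. 130. 130. 132. 119. 100. 139. 142. 140.
 131. 133. 135. 136.] [132. 133. 130. 130. 131. 133. 141.  85.  42.  48.  50.  37.  88. 134.
 133. 133. 138. 107.  54. 142. 147.  27. 141. 145.  52. 108. 135. 132.
 131. 120.]
headL -10.74 554.27155 -310.78104
headR -9.51 575.2921 -148.16356
far 74.1 581.51776 -278.92773
near 80.44 465.9906 -200.32126
btn [[ 0.5664 -0.277   0.043 ]
 [ 0.5738 -0.2304  0.043 ]
 [ 0.5811 -0.1844  0.043 ]]
```

```bash
python3 - <<'E'
from h import *
print(arm.get_state()['q'].round(1),mv((.5813,-.1837,.06),80.6),mv((.5813,-.1837,.0355),80.6))
E
```

```text
[  1.5  18.2  19.4 106.2  -7.2  56.8 105. ] (array([0.3802, 0.0572, 0.1748]), array([ 0.0108, -0.0006, -0.0015])) (array([0.4292, 0.0572, 0.1748]), array([ 0.0108, -0.0006, -0.0015]))
```

Call:
servo_tool(
  offset=[
    [0.1, 0.057, 0.175],
    [0.2, 0.057, 0.175],
    [0.3, 0.057, 0.175],
    [0.38, 0.057, 0.175],
    [0.38, 0.057, 0.175],
    [0.405, 0.057, 0.175],
    [0.42, 0.057, 0.175],
    [0.429, 0.057, 0.175],
    [0.431, 0.057, 0.175],
    [0.431, 0.057, 0.175],
  ],
  rot=[
    [0.011, 0, 0],
    [0.011, 0, 0],
    [0.011, 0, 0],
    [0.011, 0, 0],
    [0.011, 0, 0],
    [0.011, 0, 0],
    [0.011, 0, 0],
    [0.011, 0, 0],
    [0.011, 0, 0],
    [0.011, 0, 0],
  ],
  jaw=[-1, -1, -1, -1, -1, -1, -1, -1, -1, -1],
)

```text
clock: 3.88
tcp_pos: [0.5819, -0.1869, 0.036]
ee_rot: [10.8, 89.9, 1.1]
force: [1.5, 1.4, 5.8]
opening: 0.0003
```

Call:
servo_tool(
  offset=[
    [0, 0, 0],
    [0, 0, 0],
    [0, 0, 0],
    [0, 0, 0],
  ],
  rot=[
    [0, 0, 0],
    [0, 0, 0],
    [0, 0, 0],
    [0, 0, 0],
  ],
  jaw=[-1, -1, -1, -1],
)

```text
clock: 4.38
tcp_pos: [0.582, -0.1868, 0.036]
ee_rot: [9.7, 89.9, 0.1]
force: [0.6, 0.8, 5.2]
opening: 0.0001
```

Call:
servo_tool(
  offset=[
    [-0.1, 0, -0.05],
    [-0.2, 0, -0.15],
    [-0.3, 0, -0.25],
    [-0.3, 0, -0.25],
  ],
  rot=[
    [0, 0, 0],
    [0, 0, 0],
    [0, 0, 0],
    [0, 0, 0],
  ],
  jaw=[-1, 1, 1, 1],
)

```text
clock: 4.88
tcp_pos: [0.4563, -0.1664, 0.1871]
ee_rot: [11.7, 89.8, 2.0]
force: [1.1, 0.5, -0.2]
opening: 0.0543
```

```bash
python3 - <<'E'
from h import *
shot('wrist','wp');s=arm.get_state();print(s['tcp_pos'],s['q'].round(1),s['force'],s['clock'],s['opening'])
im=cv2.imread('pics/wp.png');g=cv2.cvtColor(im,cv2.COLOR_BGR2GRAY)
m=(g>170).astype(np.uint8);cs,_=cv2.findContours(m,cv2.RETR_EXTERNAL,cv2.CHAIN_APPROX_NONE)
for c in cs:
    if not 400<cv2.contourArea(c)<4000: continue
    c=c[:,0].astype(float);q=c.mean(0)
    for h in(.062,.078):
        r=cv2.minAreaRect((plane('wrist','wp',c,h)[:,:2]*1000).astype(np.float32));print(q.round(),h,np.round(r[0],1),np.round(r[1],1),round(r[2],1))
E
```

```text
[ 0.45647223 -0.16630104  0.18729149] [ -1.2  18.7  19.2 115.8  -8.4  46.6 103.1] [-0.91330756  0.39443996  0.94132634] 4.925 0.06174116799369474
[ 49. 351.] 0.062 [ 562.5 -408.6] [30.6 73.1] 33.0
[ 49. 351.] 0.078 [ 551.3 -393.2] [28.8 68.8] 33.0
[232. 276.] 0.062 [ 519.5 -224.7] [30.9 35.7] 81.2
[232. 276.] 0.078 [ 510.8 -220.4] [29.  33.6] 81.2
[168. 277.] 0.062 [ 510.9 -275.4] [32.  35.4] 80.2
[168. 277.] 0.078 [ 502.7 -268. ] [30.1 33.3] 80.2
[287. 257.] 0.062 [ 507.7 -171.7] [29.5 33. ] 80.3
[287. 257.] 0.078 [ 499.8 -170.5] [27.7 31.1] 80.3
[276.   8.] 0.062 [ 324.9 -147.9] [36.3 16.1] 80.4
[276.   8.] 0.078 [ 328.  -148.2] [34.2 15.2] 80.4
```

View pics/wp.png

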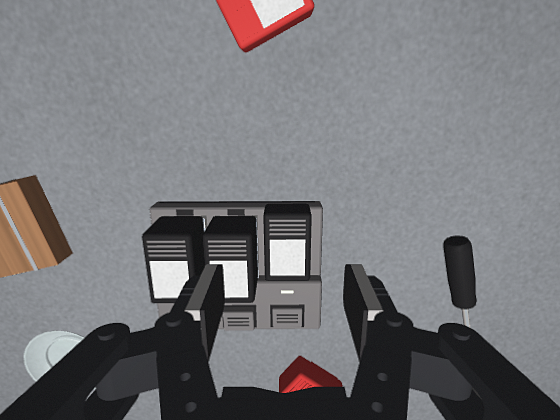

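Slim popped 11 mm toward -x (label now at (508,-172) mm) and the tall packs haven't moved. Next I turn the jaw to lie along the pack.

```bash
python3 - <<'E'
from h import *
print(mv((.4964,-.1696,.14),-9.4+45),mv((.4964,-.1696,.14),-9.4))
E
```

```text
(array([0.0948, 0.0069, 0.0796]), array([ 0.9934,  0.0028, -0.0021])) (array([0.0948, 0.0069, 0.0796]), array([ 1.9934,  0.002 , -0.0032]))
```

Call:
servo_tool(
  offset=[
    [0.05, 0.007, 0.08],
    [0.095, 0.007, 0.08],
    [0.095, 0.007, 0.08],
    [0.095, 0.007, 0.08],
    [0.095, 0.007, 0.08],
  ],
  rot=[
    [0.993, 0, 0],
    [0.993, 0, 0],
    [0.993, 0, 0],
    [0.993, 0, 0],
    [0.993, 0, 0],
  ],
  jaw=[1, 1, 1, 1, 1],
)

```text
clock: 5.55
tcp_pos: [0.4981, -0.1691, 0.1362]
ee_rot: [-94.4, 89.9, -148.7]
force: [-0.4, -0.4, -0.5]
opening: 0.0856
```

Call:
servo_tool(
  offset=[
    [0, 0, 0],
    [0, 0, 0],
    [0, 0, 0],
    [0, 0, 0],
    [0, 0, 0],
  ],
  rot=[
    [0.995, 0, 0],
    [0.995, 0, 0],
    [0.995, 0, 0],
    [0.995, 0, 0],
    [0.995, 0, 0],
  ],
  jaw=[1, 1, 1, 1, 1],
)

```text
clock: 6.18
tcp_pos: [0.498, -0.1692, 0.1368]
ee_rot: [-34.3, 89.9, -133.3]
force: [-0.4, 0.3, 1.3]
opening: 0.0854
```

```bash
python3 - <<'E'
from h import *
s=arm.get_state();print(s['tcp_pos'],s['q'].round(1),s['opening']);print(mv((.4964,-.1696,.037),-9.4))
E
```

```text
[ 0.4979683  -0.16918273  0.13680094] [-16.3  31.4  39.6 113.  -27.7  45.4  30.3] 0.0854422174354901
(array([ 0.1996, -0.0029,  0.0011]), array([0.011 , 0.001 , 0.0007]))
```

Call:
servo_tool(
  offset=[
    [0.09, -0.003, 0.001],
    [0.16, -0.003, 0.001],
    [0.2, -0.003, 0.001],
    [0.2, -0.003, 0.001],
    [0.2, -0.003, 0.001],
    [0.2, -0.003, 0.001],
    [0.2, -0.003, 0.001],
    [0.2, -0.003, 0.001],
    [0.2, -0.003, 0.001],
  ],
  rot=[
    [0.011, 0, 0],
    [0.011, 0, 0],
    [0.011, 0, 0],
    [0.011, 0, 0],
    [0.011, 0, 0],
    [0.011, 0, 0],
    [0.011, 0, 0],
    [0.011, 0, 0],
    [0.011, 0, 0],
  ],
  jaw=[1, 1, 1, 1, -0.2, -0.2, -0.2, -0.2, -0.2],
  force=60,
)

```text
clock: 7.3
tcp_pos: [0.4977, -0.1701, 0.0391]
ee_rot: [85.3, 89.8, -14.2]
force: [-0.9, 0.4, 5.5]
opening: 0.063
```

```bash
python3 - <<'E'
from h import *
s=arm.get_state();print(s['tcp_pos'],s['force'],s['opening']);print(mv((.438,-.160,.038),-9.4)); 
shot('side','sg');b=cv2.imread('pics/sg.png');cv2.imwrite('pics/sgz.png',cv2.resize(b[225:345,220:380],(640,480),interpolation=cv2.INTER_CUBIC))
E
```

```text
[ 0.49774028 -0.17011649  0.03908847] [-0.88722815  0.37864414  5.52510205] 0.0629528521380669
(array([ 1.700e-03, -1.212e-01, -1.000e-04]), array([-0.0032,  0.0004, -0.0046]))
```

View pics/sgz.png

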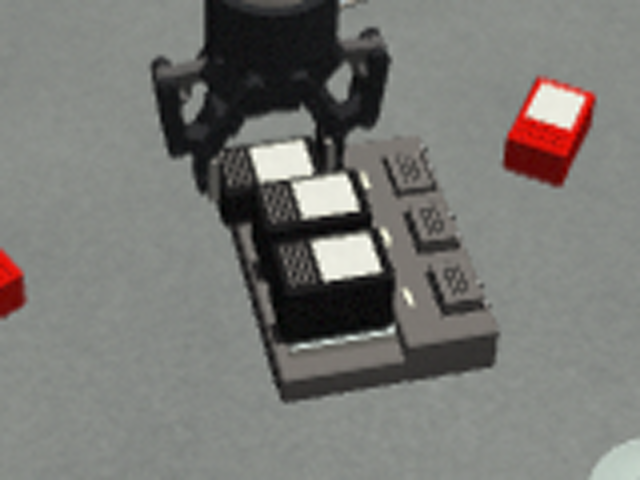

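Call:
servo_tool(
  offset=[
    [0, -0.02, 0],
    [0, -0.045, 0],
    [0, -0.07, 0],
    [0, -0.095, 0],
    [0, -0.12, 0],
    [0, -0.128, 0],
    [0, -0.128, 0],
  ],
  rot=[
    [0, 0, 0],
    [0, 0, 0],
    [0, 0, 0],
    [0, 0, 0],
    [0, 0, 0],
    [0, 0, 0],
    [0, 0, 0],
  ],
  jaw=[-0.2, -0.2, -0.2, -0.2, -0.2, -0.2, -0.2],
)

```text
clock: 8.22
tcp_pos: [0.432, -0.1585, 0.0371]
ee_rot: [-105.0, 89.9, 155.5]
force: [0.1, -0.2, -1.1]
opening: 0.0626
```

Call:
servo_tool(
  offset=[
    [-0.06, 0, 0],
    [-0.15, 0, 0],
    [-0.18, 0, 0],
    [-0.18, 0, 0],
  ],
  rot=[
    [0, 0, 0],
    [0, 0, 0],
    [0, 0, 0],
    [0, 0, 0],
  ],
  jaw=[-0.2, -0.2, -0.2, -0.2],
)

```text
clock: 8.72
tcp_pos: [0.4337, -0.1586, 0.1275]
ee_rot: [99.6, 89.9, 0.1]
force: [0.0, -1.1, -3.0]
opening: 0.0629
```

```bash
python3 - <<'E'
from h import *
s=arm.get_state();print(s['tcp_pos'],s['force'],s['opening'],s['q'].round(1));print(mv((.43,-.01,.12),-5),mv((.43,-.01,.12),-5.8))
shot('side','sl');b=cv2.imread('pics/sl.png');cv2.imwrite('pics/slz.png',cv2.resize(b[205:345,190:380],(760,560),interpolation=cv2.INTER_CUBIC))
E
```

```text
[ 0.43366373 -0.15858601  0.12753664] [ 0.02572905 -1.10657322 -3.00999757] 0.06285694806369203 [-18.3  26.8  41.  122.4 -27.5  40.   31.6]
(array([ 0.0151, -0.0564, -0.2919]), array([-0.1005, -0.0002, -0.0018])) (array([ 0.0151, -0.0564, -0.2919]), array([-0.0828, -0.0002, -0.0018]))
```

View pics/slz.png

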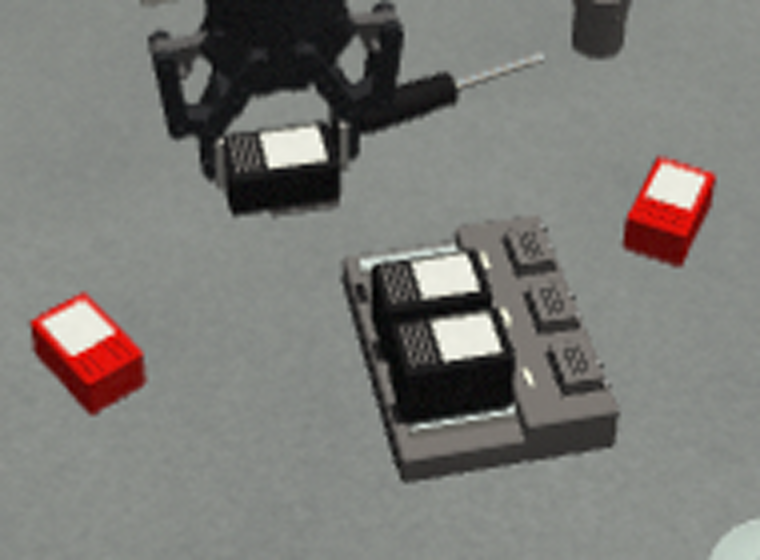

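Call:
servo_tool(
  offset=[
    [0, -0.01, -0.08],
    [0, -0.03, -0.18],
    [0.01, -0.05, -0.26],
    [0.015, -0.056, -0.31],
    [0.015, -0.056, -0.31],
    [0.015, -0.056, -0.31],
  ],
  rot=[
    [-0.083, 0, 0],
    [-0.083, 0, 0],
    [-0.083, 0, 0],
    [-0.083, 0, 0],
    [-0.083, 0, 0],
    [-0.083, 0, 0],
  ],
  jaw=[-0.2, -0.2, -0.2, -0.2, -0.2, -0.2],
)

```text
clock: 9.52
tcp_pos: [0.4306, -0.0022, 0.1191]
ee_rot: [-46.5, 89.9, -142.4]
force: [-0.2, -0.2, -2.1]
opening: 0.0627
```

```bash
python3 - <<'E'
from h import *
s=arm.get_state();print(s['tcp_pos'],s['force'],s['opening'],s['q'].round(1));print(mv((.43,0,.017),-5.8))
E
```

```text
[ 0.43064804 -0.00222521  0.11912125] [-0.21329721 -0.21096596 -2.08366917] 0.06272620954724908 [-38.6  24.9  40.2 126.7 -26.8  36.9  14.9]
(array([ 0.2042, -0.0015, -0.0045]), array([-0.0016,  0.0014,  0.0015]))
```

Call:
servo_tool(
  offset=[
    [0.08, 0, 0],
    [0.15, 0, 0],
    [0.185, 0, 0],
    [0.195, 0, 0],
    [0.2, 0, 0],
    [0.203, 0, 0],
    [0.203, 0, 0],
  ],
  rot=[
    [0, 0, 0],
    [0, 0, 0],
    [0, 0, 0],
    [0, 0, 0],
    [0, 0, 0],
    [0, 0, 0],
    [0, 0, 0],
  ],
  jaw=[-0.2, -0.2, -0.2, -0.2, -0.2, -0.2, -0.2],
)

```text
clock: 10.4
tcp_pos: [0.4316, -0.0013, 0.0187]
ee_rot: [104.0, 89.9, 8.2]
force: [-0.2, -0.9, -1.4]
opening: 0.063
```

Not yet clearly touching, so I'll creep down a bit.

Call:
servo_tool(
  offset=[
    [0.003, 0, 0],
    [0.006, 0, 0],
    [0.007, 0, 0],
  ],
  rot=[
    [0, 0, 0],
    [0, 0, 0],
    [0, 0, 0],
  ],
  jaw=[-0.2, -0.2, -0.2],
)

```text
clock: 10.78
tcp_pos: [0.4316, -0.0012, 0.0169]
ee_rot: [164.3, 89.8, 68.5]
force: [-9.9, 1.6, 49.1]
opening: 0.0623
```

Call:
servo_tool(
  offset=[
    [-0.003, 0, 0],
    [-0.003, 0, 0],
    [-0.003, 0, 0],
    [-0.003, 0, 0],
    [-0.003, 0, 0],
    [-0.08, 0, 0],
    [-0.18, 0, 0],
    [-0.24, 0, 0],
    [-0.24, 0, 0],
  ],
  rot=[
    [0, 0, 0],
    [0, 0, 0],
    [0, 0, 0],
    [0, 0, 0],
    [0, 0, 0],
    [0, 0, 0],
    [0, 0, 0],
    [0, 0, 0],
    [0, 0, 0],
  ],
  jaw=[-0.2, 0.6, 1, 1, 1, 1, 1, 1, 1],
)

```text
clock: 11.9
tcp_pos: [0.4326, -0.001, 0.1363]
ee_rot: [113.2, 89.8, 17.4]
force: [-0.3, 0.5, -0.2]
opening: 0.0853
```

```bash
python3 - <<'E'
from h import *
s=arm.get_state();print(s['tcp_pos'],s['force'],s['opening'],s['q'].round(1));print(mv((.43,0,.14),-5.8+45))
shot('side','sp');shot('wrist','wq');a=cv2.imread('pics/wq.png');b=cv2.imread('pics/sp.png');cv2.imwrite('pics/spz.png',np.hstack([cv2.resize(b[175:325,130:280],(400,400),interpolation=cv2.INTER_CUBIC),cv2.resize(a,(400,400))]))
E
```

```text
[ 0.43263041 -0.00099187  0.13632153] [-0.335913    0.54825999 -0.1588393 ] 0.0853150471742846 [-41.3  23.2  43.2 126.2 -25.5  39.   14. ]
(array([-0.0074, -0.0054, -0.0015]), array([-1.0003e+00, -1.0000e-04, -5.4000e-03]))
```

View pics/spz.png

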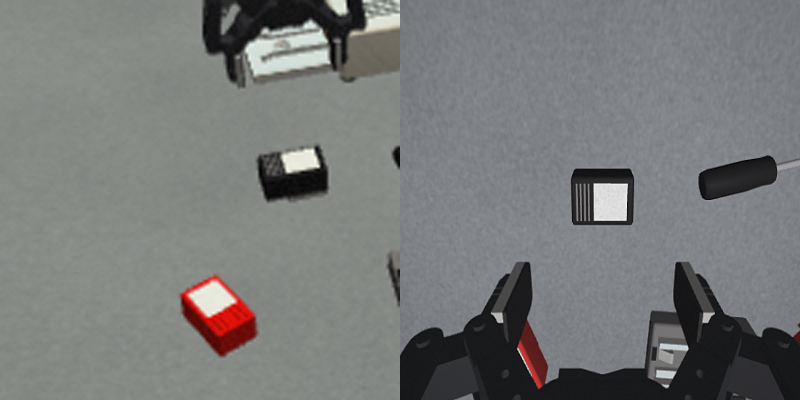

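Pack stands upright on the bench. Measuring it while turning the jaw 90°.

```bash
cat >> h.py <<'E'
def label(n,name,h,box):
    im=cv2.imread(f'pics/{name}.png');u0,u1,v0,v1=box;m=np.zeros(im.shape[:2],np.uint8);m[v0:v1,u0:u1]=(im.min(2)>165)[v0:v1,u0:u1]
    cs,_=cv2.findContours(m,cv2.RETR_EXTERNAL,cv2.CHAIN_APPROX_NONE);c=max(cs,key=cv2.contourArea)[:,0].astype(float)
    return c.mean(0),cv2.minAreaRect((plane(n,name,c,h)[:,:2]*1000).astype(np.float32))
E
python3 - <<'E'
from h import *
print(label('wrist','wq',.04,(380,480,160,260)))
E
```

```text
Traceback (most recent call last):
  File "h.py", line 31, in label
    cs,_=cv2.findContours(m,cv2.RETR_EXTERNAL,cv2.CHAIN_APPROX_NONE);c=max(cs,key=cv2.contourArea)[:,0].astype(float)
                                                                       ~~~^^^^^^^^^^^^^^^^^^^^^^^^
ValueError: max() iterable argument is empty
```

Call:
servo_tool(
  offset=[
    [0, 0, 0],
    [0, 0, 0],
    [0, 0, 0],
    [0, 0, 0],
    [0, 0, 0],
  ],
  rot=[
    [-1, 0, 0],
    [-1, 0, 0],
    [-1, 0, 0],
    [-1, 0, 0],
    [-1, 0, 0],
  ],
  jaw=[1, 1, 1, 1, 1],
)

```text
clock: 12.62
tcp_pos: [0.4303, -0.0015, 0.1337]
ee_rot: [-128.2, 89.9, -179.0]
force: [-0.4, -0.1, -0.8]
opening: 0.0851
```

Call:
servo_tool(
  offset=[
    [0, 0, 0],
    [0, 0, 0],
    [0, 0, 0],
    [0, 0, 0],
    [0, 0, 0],
  ],
  rot=[
    [-1, 0, 0],
    [-1, 0, 0],
    [-1, 0, 0],
    [-1, 0, 0],
    [-1, 0, 0],
  ],
  jaw=[1, 1, 1, 1, 1],
)

```text
clock: 13.25
tcp_pos: [0.4307, -0.0014, 0.1342]
ee_rot: [180.0, 89.9, 174.0]
force: [-0.1, -0.4, 0.9]
opening: 0.0854
```

```bash
python3 - <<'E'
from h import *
s=arm.get_state();print(s['tcp_pos'],s['q'].round(1),s['clock']);shot('wrist','wr');print(mv((.43,0,.14),84.2))
print(label('wrist','wr',.04,(200,370,100,330)))
E
```

```text
[ 0.43068603 -0.00142824  0.13416047] [-22.5  19.3  19.7 125.4 -10.7  36.9  88.8] 13.25
(array([-0.0115,  0.0027, -0.0018]), array([-0.0036, -0.0015,  0.0001]))
(array([283.62804878, 222.74390244]), ((438.5793151855469, -1.7750473022460938), (29.76338768005371, 32.68653106689453), 84.01636505126953))
```

```bash
python3 - <<'E'
from h import *
im=cv2.imread('pics/wr.png').max(2)
for n,e in(('wq',0),('wr',0)):
    im=cv2.imread(f'pics/{n}.png');print(n,label('wrist',n,.04,(240,345,150,300)))
    m=((im.max(2)<75)*1).astype(np.uint8);m[:130]=0
    cs,_=cv2.findContours(m,cv2.RETR_EXTERNAL,cv2.CHAIN_APPROX_NONE)
    for c in cs:
        if 800<cv2.contourArea(c)<8000 and cv2.boundingRect(c)[1]<240:
            P=plane('wrist',n,c[:,0],.04)[:,:2]*1000;t=np.radians(-6);s=P@[np.cos(t),np.sin(t)];l=P@[-np.sin(t),np.cos(t)]
            print(cv2.boundingRect(c),np.percentile(s,[0,1,99,100]).round(1),np.percentile(l,[0,1,99,100]).round(1))
E
```

```text
wq (array([294.18562874, 211.65868263]), ((438.79437255859375, -1.7904853820800781), (29.05659294128418, 33.69367218017578), 84.15808868408203))
(239, 177, 89, 59) [397.  397.2 459.9 460. ] [26.3 26.3 70.3 70.3]
(418, 163, 110, 47) [523.4 523.7 599.  599.3] [46.9 46.9 79.6 80.3]
wr (array([283.62804878, 222.74390244]), ((438.5793151855469, -1.7750473022460938), (29.76338768005371, 32.68653106689453), 84.01636505126953))
(256, 163, 56, 89) [391.9 391.9 458.4 458.4] [24.3 24.5 63.7 63.8]
```

```bash
python3 - <<'E'
from h import *
print(mv((.425,-.0005,.016),84.1))
E
```

```text
(array([ 0.2365,  0.0007, -0.0114]), array([-0.0014, -0.0015,  0.0001]))
```

Call:
servo_tool(
  offset=[
    [0.08, 0, -0.011],
    [0.16, 0, -0.011],
    [0.215, 0, -0.011],
    [0.234, 0, -0.011],
    [0.235, 0, -0.011],
    [0.235, 0, -0.011],
    [0.235, 0, -0.011],
    [0.235, 0, -0.011],
    [0.235, 0, -0.011],
    [0.235, 0, -0.011],
  ],
  rot=[
    [0, 0, 0],
    [0, 0, 0],
    [0, 0, 0],
    [0, 0, 0],
    [0, 0, 0],
    [0, 0, 0],
    [0, 0, 0],
    [0, 0, 0],
    [0, 0, 0],
    [0, 0, 0],
  ],
  jaw=[1, 1, 1, 1, 1, -0.6, -0.6, -0.6, -0.6, -0.6],
  force=70,
)

```text
clock: 14.55
tcp_pos: [0.4263, -0.0007, 0.0183]
ee_rot: [27.7, 89.9, 21.8]
force: [-2.4, 1.0, 11.3]
opening: 0.0386
```

Call:
servo_tool(
  offset=[
    [0, 0, 0],
    [-0.06, 0, 0],
    [-0.14, 0, 0],
    [-0.2, 0, 0],
    [-0.2, 0, 0],
  ],
  rot=[
    [0, 0, 0],
    [0, 0, 0],
    [0, 0, 0],
    [0, 0, 0],
    [0, 0, 0],
  ],
  jaw=[-0.6, -0.6, -0.6, -0.6, -0.6],
)

```text
clock: 15.18
tcp_pos: [0.4272, -0.0004, 0.1191]
ee_rot: [19.1, 89.7, 13.3]
force: [-0.1, -0.1, -2.5]
opening: 0.0388
```

```bash
python3 - <<'E'
from h import *
s=arm.get_state();print(s['tcp_pos'],s['force'],s['opening'],s['q'].round(1),s['clock'])
shot('wrist','wh')
im=cv2.imread('pics/wh.png');cv2.imwrite('pics/whz.png',im)
E
```

```text
[ 0.42719714 -0.00044871  0.11909191] [-0.06853949 -0.07909984 -2.48072631] 0.038826755743520194 [-22.9  20.7  20.1 126.7 -12.6  34.1  90.6] 15.175
```

View pics/whz.png

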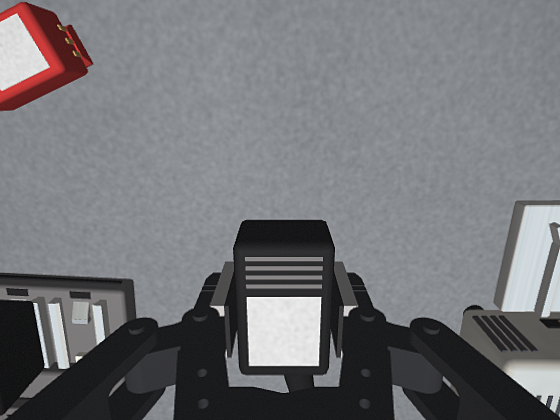

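Pack held squarely by its long sides. I'll pass over the lamp once to see bracket and pack in the same picture.

```bash
python3 - <<'E'
from h import *
print(mv((.50,.22,.20),84.2), label('wrist','wh',.119-.018+.04,(235,330,290,380)))
E
```

```text
(array([-0.1637,  0.4537,  0.1025]), array([-0.0005,  0.0024, -0.0011])) (array([283.49280576, 330.51079137]), ((438.8575134277344, -1.461862564086914), (29.706186294555664, 33.518653869628906), 84.0926284790039))
```

Call:
servo_tool(
  offset=[
    [-0.1, 0.03, 0.01],
    [-0.164, 0.12, 0.03],
    [-0.164, 0.24, 0.06],
    [-0.164, 0.36, 0.09],
    [-0.164, 0.454, 0.102],
    [-0.164, 0.454, 0.102],
    [-0.164, 0.454, 0.102],
  ],
  rot=[
    [0, 0, 0],
    [0, 0, 0],
    [0, 0, 0],
    [0, 0, 0],
    [0, 0, 0],
    [0, 0, 0],
    [0, 0, 0],
  ],
  jaw=[-0.6, -0.6, -0.6, -0.6, -0.6, -0.6, -0.6],
)

```text
clock: 16.1
tcp_pos: [0.4986, 0.2188, 0.1977]
ee_rot: [-135.9, 89.8, -141.7]
force: [-0.2, -0.8, -2.5]
opening: 0.039
```

```bash
python3 - <<'E'
from h import *
shot('wrist','wm');s=arm.get_state();print(s['tcp_pos'],s['opening'],s['q'].round(1),s['clock'])
im=cv2.imread('pics/wm.png')
print(label('wrist','wm',s['tcp_pos'][2]+.022,(235,330,290,385)))
cv2.imwrite('pics/wmz.png',cv2.resize(im[90:300,180:400],(770,600)))
E
```

```text
[0.49886019 0.21814725 0.19806637] 0.0385196463679421 [-42.8  23.5  18.5 106.8  -9.3  51.3  64.1] 16.15
(array([283.47841727, 330.51079137]), ((509.9838562011719, 217.86358642578125), (29.49306869506836, 33.18440246582031), 84.20953369140625))
```

View pics/wmz.png

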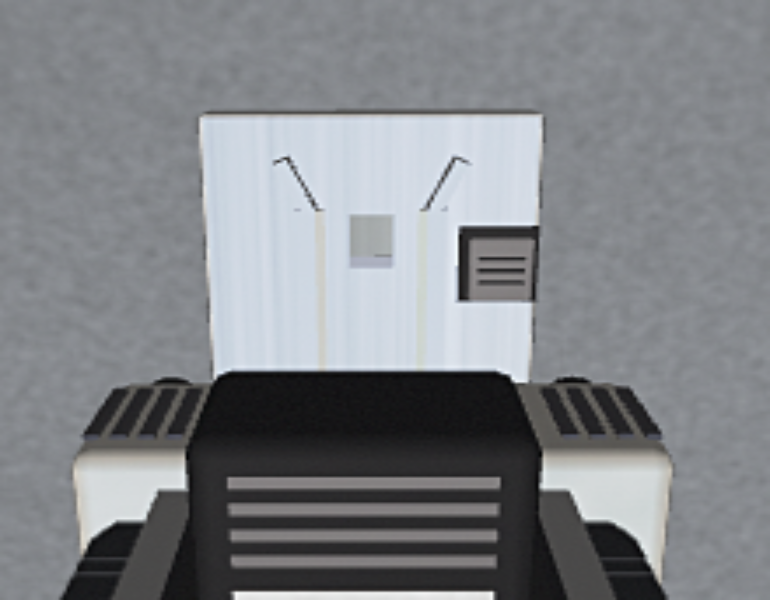

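Rail flare tips are at zoom (287,157)/(457,157), throat (320,210)/(424,210), deck corners (201,114)/(543,114). Converting these to positions.

```bash
python3 - <<'E'
from h import *
Z=lambda a:[((u+.5)/3.5-.5+180,(v+.5)/2.857-.5+90) for u,v in a]
t=np.radians(-5.8);ex=np.array([np.cos(t),np.sin(t)]);ey=np.array([-np.sin(t),np.cos(t)])
for nm,a,h in(('tips',[(287,157),(457,157)],.0225),('tips14',[(287,157),(457,157)],.014),('throat',[(320,210),(424,210)],.0225),('corner',[(201,114),(543,114)],.014),('edge400',[(211,340),(531,340)],.014),('btn',[(469,268),(537,268)],.023)):
    P=plane('wrist','wm',Z(a),h)[:,:2]*1000;d=P[1]-P[0];print(nm,P.round(1).tolist(),'dist',np.linalg.norm(d).round(1),'ang',np.degrees(np.arctan2(d[1],d[0])).round(1)-90,'s',(P.mean(0)@ex).round(1),'l',(P.mean(0)@ey).round(1))
im=cv2.imread('pics/wm.png').min(2).astype(float);L=[];Rr=[]
for v in range(134,200):
    a=im[v,225:345];g=np.abs(np.gradient(cv2.GaussianBlur(a[None],(0,0),.8)[0]));L.append((225+np.argmax(g[:30]),v));Rr.append((225+90+np.argmax(g[90:]),v))
for E in(L,Rr):
    P=plane('wrist','wm',E,.014)[:,:2]*1000;vx,vy,x,y=cv2.fitLine(P.astype(np.float32),cv2.DIST_HUBER,0,.01,.01).ravel();print(np.degrees(np.arctan(vy/vx)),np.array([x,y])@ey)
s=arm.get_state();print('label s,l',np.array([509.98,217.86])@ex,np.array([509.98,217.86])@ey,'tcp',s['tcp_pos'][:2]*1000@ex,s['tcp_pos'][:2]*1000@ey)
E
```

```text
tips [[458.8, 202.9], [463.3, 246.8]] dist 44.1 ang -5.799999999999997 s 435.9 l 270.3
tips14 [[459.9, 202.2], [464.5, 247.3]] dist 45.3 ang -5.799999999999997 s 437.1 l 270.3
throat [[476.5, 209.5], [479.3, 236.8]] dist 27.5 ang -5.799999999999997 s 452.9 l 270.3
corner [[444.0, 181.4], [453.1, 270.8]] dist 89.9 ang -5.799999999999997 s 423.4 l 270.3
edge400 [[520.2, 173.1], [529.4, 263.2]] dist 90.6 ang -5.799999999999997 s 500.1 l 270.1
btn [[499.7, 247.1], [501.5, 265.3]] dist 18.3 ang -5.799999999999997 s 472.1 l 305.5
-5.3044934 224.756962638671
-5.2055845 315.1365748769053
label s,l 485.35313898422874 268.28140166279877 tcp 474.26122607761505 267.44345514422355
```

```bash
python3 - <<'E'
from h import *
print(mv((.4202,.2288,.075),84.2))
E
```

```text
(array([ 0.2464,  0.0055, -0.1582]), array([-0.0027, -0.0024,  0.0026]))
```

Call:
servo_tool(
  offset=[
    [0.02, 0.003, -0.1],
    [0.1, 0.004, -0.158],
    [0.2, 0.005, -0.158],
    [0.246, 0.005, -0.158],
    [0.246, 0.005, -0.158],
    [0.246, 0.005, -0.158],
    [0.246, 0.005, -0.158],
  ],
  rot=[
    [0, 0, 0],
    [0, 0, 0],
    [0, 0, 0],
    [0, 0, 0],
    [0, 0, 0],
    [0, 0, 0],
    [0, 0, 0],
  ],
  jaw=[-0.6, -0.6, -0.6, -0.6, -0.6, -0.6, -0.6],
)

```text
clock: 17.02
tcp_pos: [0.4222, 0.2306, 0.0775]
ee_rot: [39.9, 89.9, 34.0]
force: [0.0, 0.7, -2.3]
opening: 0.0383
```

```bash
python3 - <<'E'
from h import *
for i in range(3):
    shot('wrist','wn');s=arm.get_state();print(s['tcp_pos'].round(4),s['opening'],s['q'].round(1),s['clock'],mv((.4222,.2286,.0325),84.2),label('wrist','wn',s['tcp_pos'][2]+.022,(235,330,290,385))[1])
E
```

```text
[0.422  0.2307 0.0774] 0.03853437777054132 [-45.4  29.3  14.1 120.  -13.   32.   62.2] 17.075 (array([ 0.0898, -0.0042,  0.0006]), array([-0.0013,  0.002 , -0.0018])) ((433.869140625, 229.49484252929688), (29.695018768310547, 33.4471321105957), 84.04425048828125)
[0.4218 0.2307 0.0772] 0.038278057520994314 [-45.4  29.3  14.1 120.  -13.   32.   62.2] 17.125 (array([ 0.0894, -0.0042,  0.0011]), array([-0.001 ,  0.0017, -0.0016])) ((433.772705078125, 229.59312438964844), (29.71269989013672, 33.462013244628906), 84.0647201538086)
[0.4217 0.2307 0.077 ] 0.038207247148243834 [-45.4  29.3  14.1 120.  -13.   32.   62.2] 17.175 (array([ 0.0891, -0.0041,  0.0014]), array([-0.0009,  0.0014, -0.0013])) ((433.5494384765625, 229.61529541015625), (29.70733070373535, 33.44746017456055), 84.08577728271484)
```

Call:
servo_tool(
  offset=[
    [0.04, -0.004, 0.002],
    [0.07, -0.004, 0.002],
    [0.082, -0.004, 0.002],
    [0.086, -0.004, 0.002],
    [0.086, -0.004, 0.002],
    [0.086, -0.004, 0.002],
  ],
  rot=[
    [0, 0, 0],
    [0, 0, 0],
    [0, 0, 0],
    [0, 0, 0],
    [0, 0, 0],
    [0, 0, 0],
  ],
  jaw=[-0.6, -0.6, -0.6, -0.6, -0.6, -0.6],
)

```text
clock: 17.92
tcp_pos: [0.4223, 0.2285, 0.0337]
ee_rot: [38.0, 90.0, 32.2]
force: [-0.1, 0.1, -1.9]
opening: 0.0388
```

```bash
python3 - <<'E'
from h import *
shot('wrist','wo');s=arm.get_state();print(s['tcp_pos'].round(4),s['force'],s['clock'],mv((.4222,.2286,.032),84.2));r=label('wrist','wo',s['tcp_pos'][2]+.022,(235,330,290,385))[1];p=np.array(r[0]);print(p,r[2],p@[.9949,-.1011],p@[.1011,.9949])
E
```

```text
[0.4223 0.2285 0.0337] [-0.02874362 -0.13015372 -1.76054148] 17.975 (array([ 0.0033,  0.0003, -0.0002]), array([-0.0008,  0.0007, -0.0006]))
[433.91470337 227.44163513] 84.12464904785156 408.7073890701294 270.1504593032837
```

Call:
servo_tool(
  offset=[
    [0.0024, 0, 0],
    [0.0024, 0, 0.015],
    [0.0024, 0, 0.03],
    [0.0024, 0, 0.045],
    [0.0024, 0, 0.06],
    [0.0024, 0, 0.07],
    [0.0024, 0, 0.07],
  ],
  rot=[
    [0, 0, 0],
    [0, 0, 0],
    [0, 0, 0],
    [0, 0, 0],
    [0, 0, 0],
    [0, 0, 0],
    [0, 0, 0],
  ],
  jaw=[-0.6, -0.6, -0.6, -0.6, -0.6, -0.6, -0.6],
)

```text
clock: 18.85
tcp_pos: [0.4563, 0.2249, 0.0324]
ee_rot: [177.8, 89.9, 172.0]
force: [-5.1, -0.4, 7.8]
opening: 0.0385
```

```bash
cat > chk.py <<'E'
from h import *
import sys
shot('wrist',sys.argv[1]);s=arm.get_state();r=label('wrist',sys.argv[1],s['tcp_pos'][2]+.022,(225,340,280,385))[1];p=np.array(r[0])
t=s['tcp_pos'][:2]*1000
print(s['tcp_pos'].round(4),'F',s['force'].round(1),'T',s['torque'].round(2),s['clock'],s['opening'],'tcp lamp',(t@[.9949,-.1011]-482).round(1),(t@[.1011,.9949]-270.3).round(1));print('pack lamp x,y',p@[.9949,-.1011]-8.8-482,p@[.1011,.9949]-270.3,r[2])
E
python3 chk.py wi1
```

```text
[0.4563 0.225  0.0324] F [-4.9  0.4  7.5] T [0.17 0.88 0.02] 18.9 0.03884255474416764 tcp lamp -50.8 -0.4
pack lamp x,y -47.85680174407963 -0.1736648910522831 84.14861297607422
```

Call:
servo_tool(
  offset=[
    [-0.0006, 0, 0.015],
    [-0.0006, 0, 0.03],
    [-0.0006, 0, 0.045],
    [-0.0006, 0, 0.06],
    [-0.0006, 0, 0.065],
  ],
  rot=[
    [0, 0, 0],
    [0, 0, 0],
    [0, 0, 0],
    [0, 0, 0],
    [0, 0, 0],
  ],
  jaw=[-0.6, -0.6, -0.6, -0.6, -0.6],
)

```text
clock: 19.52
tcp_pos: [0.4901, 0.2212, 0.0324]
ee_rot: [2.8, 89.9, -3.0]
force: [-3.3, -0.1, 5.2]
opening: 0.0388
```

```bash
python3 chk.py wi2
```

```text
[0.4901 0.2212 0.0324] F [ 0.7 -0.2 -0.8] T [-0.06 -0.05  0.  ] 19.575 0.038716024198427935 tcp lamp -16.8 -0.7
pack lamp x,y -13.911753015136696 -0.5206084289550859 84.10417938232422
```

Call:
servo_tool(
  offset=[
    [0, 0.0008, 0.01],
    [0, 0.0008, 0.018],
    [0, 0.0008, 0.025],
    [0, 0.0008, 0.028],
    [0, 0.0008, 0.03],
    [0, 0.0008, 0.03],
  ],
  rot=[
    [0, 0, 0],
    [0, 0, 0],
    [0, 0, 0],
    [0, 0, 0],
    [0, 0, 0],
    [0, 0, 0],
  ],
  jaw=[-0.6, -0.6, -0.6, -0.6, -0.6, -0.6],
)

```text
clock: 20.32
tcp_pos: [0.5041, 0.2203, 0.0324]
ee_rot: [-4.2, 90.0, -10.1]
force: [-2.4, 1.0, 2.7]
opening: 0.0386
```

```bash
python3 chk.py wi3
```

```text
[0.5041 0.2203 0.0324] F [-3.2 -0.1  3.6] T [ 0.09  0.53 -0.02] 20.375 0.03853095857510848 tcp lamp -2.7 -0.2
pack lamp x,y 0.15178000335691877 0.032734068298339025 84.14389038085938
```

Close to home, so I'll push gently until the wall answers.

Call:
servo_tool(
  offset=[
    [0, 0, 0.003],
    [0, 0, 0.005],
    [0, 0, 0.006],
  ],
  rot=[
    [0, 0, 0],
    [0, 0, 0],
    [0, 0, 0],
  ],
  jaw=[-0.6, -0.6, -0.6],
)

```text
clock: 20.75
tcp_pos: [0.5054, 0.2202, 0.0324]
ee_rot: [-170.5, 89.8, -176.3]
force: [-9.2, 0.7, 9.7]
opening: 0.0388
```

```bash
python3 chk.py wi4
```

```text
[0.5054 0.2202 0.0324] F [-8.8 -1.4  8.8] T [0.14 1.52 0.08] 20.8 0.038349125271416255 tcp lamp -1.4 -0.2
pack lamp x,y 1.508854345703071 0.06420906982418728 84.19115447998047
```

Call:
servo_tool(
  offset=[
    [0, 0, 0.003],
    [0, 0, 0.006],
    [0, 0, 0.006],
  ],
  rot=[
    [0, 0, 0],
    [0, 0, 0],
    [0, 0, 0],
  ],
  jaw=[-0.6, -0.6, -0.6],
)

```text
clock: 21.18
tcp_pos: [0.5054, 0.2201, 0.0323]
ee_rot: [-170.6, 89.5, -176.4]
force: [-17.2, 1.0, 18.8]
opening: 0.0386
```

```bash
python3 chk.py wi5
```

```text
[0.5054 0.2201 0.0324] F [-16.5   0.6  18.8] T [0.2  3.15 0.02] 21.225 0.03833363904532879 tcp lamp -1.4 -0.2
pack lamp x,y 1.5342652755737163 0.053830900573700546 84.27561950683594
```

The wall stops it at x≈+1.5. I'll tug it back to check the catch.

Call:
servo_tool(
  offset=[
    [0, 0, -0.008],
    [0, 0, -0.016],
    [0, 0, -0.022],
    [0, 0, -0.022],
  ],
  rot=[
    [0, 0, 0],
    [0, 0, 0],
    [0, 0, 0],
    [0, 0, 0],
  ],
  jaw=[-0.6, -0.6, -0.6, -0.6],
)

```text
clock: 21.72
tcp_pos: [0.5012, 0.2205, 0.0326]
ee_rot: [8.4, 89.8, 2.5]
force: [5.1, -0.1, -3.7]
opening: 0.0387
```

```bash
python3 chk.py wi6
```

```text
[0.5012 0.2205 0.0327] F [ 5.8 -0.9 -5.2] T [-0.22 -1.22  0.01] 21.775 0.03829633052609486 tcp lamp -5.6 -0.3
pack lamp x,y -2.795349998474137 -0.09812510833739907 84.09098052978516
```

Call:
servo_tool(
  offset=[
    [0, 0, -0.004],
    [0, 0, -0.004],
    [0, 0, 0.003],
    [0, 0, 0.006],
    [0, 0, 0.006],
  ],
  rot=[
    [0, 0, 0],
    [0, 0, 0],
    [0, 0, 0],
    [0, 0, 0],
    [0, 0, 0],
  ],
  jaw=[-0.6, -0.6, -0.6, -0.6, -0.6],
)

```text
clock: 22.4
tcp_pos: [0.5015, 0.2204, 0.0324]
ee_rot: [-165.3, 89.9, -171.2]
force: [-0.9, -0.3, 3.6]
opening: 0.0387
```

Call:
servo_tool(
  offset=[
    [0, 0, -0.006],
    [0, 0, -0.01],
    [0, 0, -0.01],
  ],
  rot=[
    [0, 0, 0],
    [0, 0, 0],
    [0, 0, 0],
  ],
  jaw=[-0.6, -0.6, -0.6],
)

```text
clock: 22.78
tcp_pos: [0.501, 0.2205, 0.0329]
ee_rot: [9.6, 89.6, 3.7]
force: [8.7, -1.8, -7.2]
opening: 0.0384
```

```bash
python3 chk.py wi7
```

```text
[0.501  0.2205 0.0329] F [ 9.3 -1.2 -6.7] T [-0.48 -2.23 -0.02] 22.825 0.038630189534808075 tcp lamp -5.8 -0.3
pack lamp x,y -3.093858032226535 -0.1454685180664228 84.02427673339844
```

The catch holds: 9 N of pull and no movement, with 4 mm of play as specified. I'll centre it and let go.

Call:
servo_tool(
  offset=[
    [0, 0, 0.006],
    [0, 0, 0.01],
    [0, 0, 0.01],
    [0, 0, 0.009],
    [0, 0, 0.009],
    [0, 0, 0.009],
  ],
  rot=[
    [0, 0, 0],
    [0, 0, 0],
    [0, 0, 0],
    [0, 0, 0],
    [0, 0, 0],
    [0, 0, 0],
  ],
  jaw=[-0.6, -0.6, -0.6, 0.2, 1, 1],
)

```text
clock: 23.58
tcp_pos: [0.5014, 0.2207, 0.0323]
ee_rot: [171.4, 90.0, 165.6]
force: [-0.4, -0.7, 0.1]
opening: 0.0843
```

Call:
servo_tool(
  offset=[
    [0, 0, 0],
    [-0.08, 0, 0],
    [-0.2, 0, 0],
    [-0.32, 0, -0.02],
    [-0.4, 0, -0.04],
    [-0.4, 0, -0.04],
  ],
  rot=[
    [0, 0, 0],
    [0, 0, 0],
    [0, 0, 0],
    [0, 0, 0],
    [0, 0, 0],
    [0, 0, 0],
  ],
  jaw=[1, 1, 1, 1, 1, 1],
)

```text
clock: 24.32
tcp_pos: [0.483, 0.2237, 0.2356]
ee_rot: [43.1, 89.6, 37.3]
force: [-0.5, -0.3, 0.4]
opening: 0.0853
```

```bash
python3 - <<'E'
from h import *
shot('wrist','we');s=arm.get_state();print(s['tcp_pos'],s['force'],s['opening'],s['clock'])
shot('side','se');shot('scene','ce')
r=label('wrist','we',.054,(220,345,120,300));p=np.array(r[1][0]);print(r,p@[.9949,-.1011]-8.8-482,p@[.1011,.9949]-270.3)
a=cv2.imread('pics/we.png');b=cv2.imread('pics/se.png')
cv2.imwrite('pics/end.png',np.hstack([cv2.resize(a[100:310,170:400],(400,365)),cv2.resize(b[140:345,175:400],(400,365))]))
E
```

```text
[0.48213462 0.22313117 0.23353132] [ 0.51573928 -0.07044643 -0.25754515] 0.0852556829280506 24.375
(array([266.59930915, 277.34715026]), ((582.47412109375, 213.34716796875), (133.70907592773438, 59.288204193115234), 84.06249237060547)) 67.13410439453128 0.8472310546874837
```

View pics/end.png

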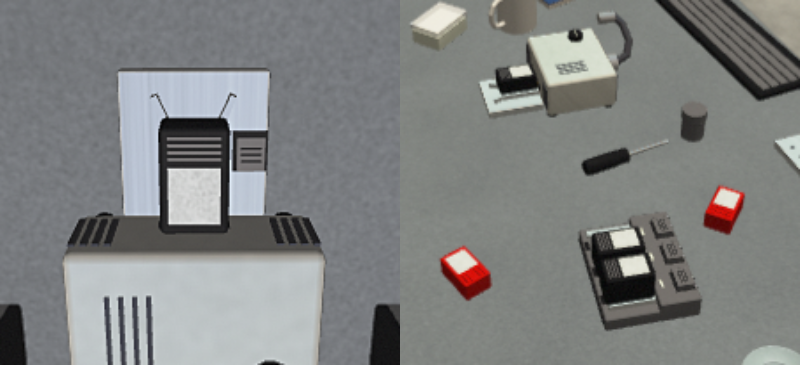

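```bash
python3 - <<'E'
from h import *
r=label('wrist','we',.054,(255,312,190,232));p=np.array(r[1][0]);print(r,p@[.9949,-.1011]-8.8-482,p@[.1011,.9949]-270.3)
P,ok=cloud('wrist','we');q=P[ok];x=q[:,:2]*1000@[.9949,-.1011]-482;y=q[:,:2]*1000@[.1011,.9949]-270.3
for nm,(a,b,c,d) in dict(button=(-15,-5,29,41),deck=(-50,-38,28,42),pack=(-20,20,-12,12)).items():
    m=(x>a)&(x<b)&(y>c)&(y<d);print(nm,m.sum(),np.median(q[m,2]).round(4))
E
```

```text
(array([281.37190083, 212.37190083]), ((513.72705078125, 219.55386352539062), (29.213315963745117, 32.87788391113281), 84.8626480102539)) -1.8898527801513865 0.07194365539550063
button 103 0.0221
deck 2841 0.3146
pack 942 0.0533
```

```bash
python3 -c "
from plant import arm
print(arm.finish_job())"
```

```text
the job is handed in; nothing more can be done
None
```

The slim pack is in the lamp's bracket with the catch up behind it. I handed the job in at about 24.4 s.

I pressed button c, the +y bay's button, and the pack popped about 11 mm. I slid it out by its ends and stood it on the free bench. Then I gripped it by its long sides and slid it nose first into the lamp until it met the wall, and let go.

**Last checks**
- **Catch:** it held a pull of about 9 N with roughly 4 mm of play, as described. The lamp's button reads about 22 mm high, which means it is up.
- **Pack position:** it sits at lamp x ≈ -1.9 mm and y ≈ 0 mm, resting at the catch end of its play. Its top is at about 53 mm, where 54 mm is expected.
- **Surroundings:** the final picture shows both tall packs still in the charger. The red look-alikes and the other items in view look where they were. The wash bottle, slide box and most of the dish were outside that crop.

**Disagreements**
- **Bench contact:** setting the pack down briefly reached 49 N at the wrist, through the held pack and below the 120 N wrist limit.
- **Measurements:** my charger and lamp positions along x disagreed by 2 to 3 mm between features. The push to the wall and the tug settled this for the lamp.
- **Depth check:** my last depth reading of the lamp's deck was unusable (it came out at 0.31 m).

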